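Wedge the display wing of the craft stall open

ROBOT

A 7-joint arm with a two-finger parallel gripper is mounted at the origin on the work surface. World frame = base frame: x ahead of the robot, y to its left, z up, the work surface at z = 0. Lengths are in mm, angles in degrees, forces in N, time in s.
With the tool pointing down it reaches from about 425 to 875 mm from the base axis. Payload 8.4 kg.
Tool frame: the origin (TCP) lies at the very end of the fingers, on their centre line; the grasp point (between the pads) lies 19 mm behind it; z points along the fingers, y is the direction in which the jaws open and shut (so a half turn about z gives the same grasp; the last joint's range is limited). The gripper opens to 85 mm and grips with 20 to 120 N. Pads are 22 mm wide; open, the fingers measure 114 mm over their backs; the gripper's body (76 mm by 85 mm) begins 54 mm behind the grasp point. The pads swing forward as they close: fully open they stand 13 mm farther back than shut.
Start: joints at [-74.668, 19.091, 2.286, 83.961, -0.768, 76.965, -3.352], TCP at [233.109, 606.732, 231.308] pointing down, gripper open.
Joint ranges: [-147.57, 147.57], [-21.85, 119.76], [-74.77, 79.35], [14.55, 137.4], [-85.83, 265.84], [4.83, 119.75], [-152.11, 152.11]. Speed limits (degrees/s): [127.2, 127.2, 159.86, 159.86, 180, 180, 180].

INTERFACE

Orientations are given as a 3x3 rotation matrix whose columns are the frame's x, y, z axes.
In Python, from rig import manip gives the robot as it stands.
- The arm moves only by the shell command python3 -m handwheel 'ROWS' [OPENING] [FORCE]. ROWS is a JSON object of lists of equal length, an entry for each row: "translation": the shift along the tool's x, y, z in cm, a list of three; "turn": the turn, a rotation vector about the tool's x, y, z in degrees, a list of three. A call has exactly 8 rows; each row shifts and turns the commanded pose from where the row before left it, along the tool's axes as they then stand; what a row does not reach is not made up. A row lasts 1/8 s, in which the tool goes at most 62.5 mm and 10.7 degrees, less where a joint would pass 70% of its speed; a pose out of reach is approached as far as the arm can. A call is refused whole if a number of a shift passes 6.25 or a number of a turn 10.7, either way. A call with a gripper value outside its range is refused whole. OPENING is the opening in per cent of the stroke, from 0 (shut) to 100 (fully open), set as the call begins (- or left out, the last holds). The fingers move at their own pace and stop on an object; FORCE is the grip in N (left out, the last holds). Time passes only in rows, so rows that do not move let the fingers close, or fill a call up. It gives the time, the measured TCP pose, the force and the opening at its end, in the units of the state.
- manip.get_state(): the state, without advancing time (a new reading comes with each control period).
- manip.snapshot(name): name is "scene" or "top" or "wrist"; returns a dict with "img" (480x640x3 uint8, red, green, blue), "fx", "fy", "cx", "cy" (pixels), "position" and "attitude" of the camera in the world. Camera axes: x right, y down, z forward; pixel columns grow to the right and rows downward; lengths in mm; the calibration is good to about 2 mm. A picture is of the moment at which its call begins. There is no depth.
- manip.hand_in(): hands the job in, once; it reports no verdict.
The state is a dict: "clock": time; "joints": joint angles; "qvel": joint speeds; "joint_torque": joint torques, N m; "position": TCP position; "eef_rot": TCP orientation; "force": force on the tool from outside, world axes, zero at the start; "wrist_torque": the same for the moment, N m; "finger_gap": finger opening in mm.
Only numpy, scipy, OpenCV 4.12 (cv2) and the standard library are available. Lean on these libraries where they do the work, as an engineer would, in place of code of your own. Each camera call takes 0.05 s, during which the arm holds its last target. There are 200 camera calls.

TASK

Swing the display stand's pegboard wing fully open against its stop, then slide the wooden wedge, thin end first and flat on the table, under the outer half of the wing's bottom edge from the inner side and tap it in until it jams, so that the wing stays fixed when you let go. Firm is enough, do not force the wing, and do not disturb the goods on the table.

Things in the scene. Friction and masses are not known exactly. Their poses are not given: they have to be found in the camera images.
- stand: Timber display stand, fixed: a 40 mm square post by the hinge, a second post 290 mm away, open rails with charms between them, 300 mm high. Origin on the table (z = 0) straight under the wing's hinge pins; z up. The rails run along its +y, at its x = +14 to +54 mm; its -x points out of the front, roughly towards the robot.
- wing (a joint): Swing angle of the wing (white pegboard in a wooden frame, 16 mm thick, reaching 9 to 270 mm from the hinge axis, top 250 mm above the table), rad: 0 = folded in front of the rails, along the stand's +y; it grows as the outer edge swings towards the stand's -x; 1.571 = fully open on its rubber-faced stop, along the stand's -x. Swings freely, stays where it is left.
- open_line (a point): Point on the table straight below the bottom edge of the wing when fully open, mid-thickness, 190 mm out from the hinge; axes as the stand's. The bottom edge is level; its gap to the table is 6 to 12.5 mm, as the hinges are hand-set, and is not measured. The wing gives little upwards (about 40 N per mm). Inner side of the open wing = the stand's +y.
- wedge: Loose hardwood wedge, 130 mm long, 32 wide, 24 thick at one end (small hanging hole) tapering evenly to 4 at the other. Origin at the centre of its underside; +x along its length to the thin end, z up. About 90 g. Driven under the wing it does not slip back; the push needed rises about 6 N per mm once it bites. A push of 12 to 18 N jams it well; under 9 N is too loose, over 25 N overloads the wing.
- pot: Bystander: bamboo pot with toys on sticks, 64 mm across, 95 mm high (115 mm with the toys), loose. Origin at the centre of its underside.
- carving: Bystander: carved sitting cat of wood, 65 mm across, 85 mm high, loose. Origin at the centre of its underside.
- offcut: Bystander: rectangular wooden block, 70 x 45 x 30 mm, loose. Origin at the centre of its underside.
- pebble: Bystander: flat grey pebble, 68 mm across, 26 mm high, loose. Origin at the centre of its underside.
There are look-alikes about, which are no part of the job. Leave any turquoise or yellow look-alike of the wedge alone.

How it is judged:
By the outcome, as a careful person would: the job done as asked, in the order asked, and still so for the second after the job is handed in, with the robot touching nothing.
It also fails if it takes over 62 s, if anything falls off the work surface, if the arm or the gripper's body presses on something with over 40 N, if the wrist force passes 120 N, or if a joint passes its speed limit or range.

## Working session

There is one attempt and no reset: what is moved stays moved. The work goes in short steps, Python scripts to look and compute and a shell command to move; the robot and the scene stay as the last step left them, time stands still between calls to the robot, and variables do not carry over. Pictures are saved under pics/ and viewed, about 8 in all and at most 12, crops included, and the job is handed in when it is done.

```bash
mkdir -p pics; ls
cat > h.py <<'E'
import numpy as np, cv2
from rig import manip
def snap(n,f=None):
    s=manip.snapshot(n)
    if f: cv2.imwrite('pics/'+f,s['img'][:,:,::-1])
    return s
def ray(s,u,v,z):
    R=np.array(s['attitude']);p=np.array(s['position'])
    d=R@np.array([(u-s['cx'])/s['fx'],(v-s['cy'])/s['fy'],1]);return p+d*(z-p[2])/d[2]
def proj(s,P):
    c=np.array(s['attitude']).T@(np.array(P,float)-np.array(s['position']))
    return np.array([s['cx']+s['fx']*c[0]/c[2],s['cy']+s['fy']*c[1]/c[2]])
E
python3 - <<'E'
from h import *
import pickle
np.set_printoptions(precision=3,suppress=True)
a=snap('scene','scene0.png');b=snap('top','top0.png')
pickle.dump((a,b),open('s0.pkl','wb'))
for s in(a,b):print(s['fx'],s['cx'],s['position'],s['attitude'])
st=manip.get_state();print(st['clock'],st['position'],st['eef_rot'],st['finger_gap'])
E
```

```text
pics
439.8546470698393 319.54699516328526 [1244.026 -139.336  873.335] [[ 0.268  0.721 -0.639]
 [ 0.963 -0.192  0.187]
 [ 0.012 -0.665 -0.747]]
445.7024642157349 323.9344684013196 [ 464.572   66.904 1179.211] [[-0.028 -0.999  0.037]
 [-0.999  0.029  0.014]
 [-0.015 -0.036 -0.999]]
0.1 [232.993 606.356 230.491] [[-0.933  0.359 -0.   ]
 [ 0.359  0.933 -0.001]
 [-0.    -0.001 -1.   ]] 85.25823477199708
```

View pics/scene0.png

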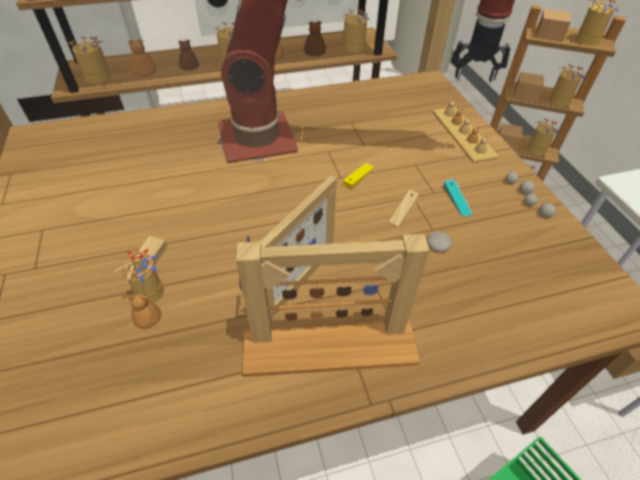

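View pics/top0.png

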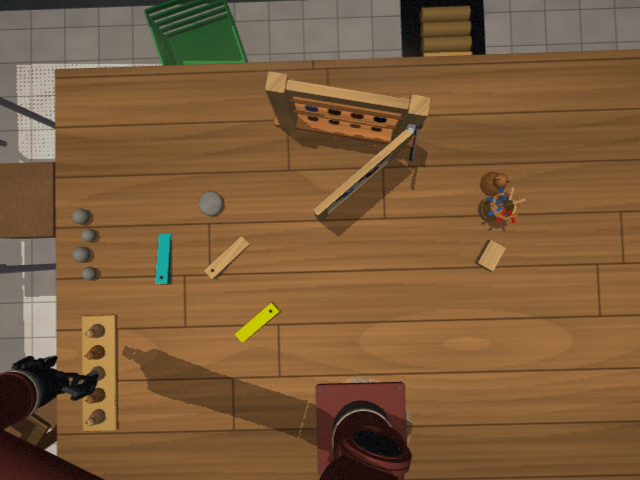

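The views show the wooden wedge at top px (227,257) with its hole at (212,271). Its look-alikes are turquoise (163,258), yellow (257,322) and the offcut (491,255). The stand's hinge is near (415,127), with the wing half open and its outer end at (320,212). I choose the plain wood piece with the hole and will check it in a crop while measuring.

Run:
```python
from h import *
import pickle
np.set_printoptions(precision=1,suppress=True)
a,b=pickle.load(open('s0.pkl','rb'))
im=b['img']
def up(x0,y0,x1,y1,k):return cv2.resize(im[y0:y1,x0:x1,::-1],None,fx=k,fy=k,interpolation=cv2.INTER_CUBIC)
c1=up(255,60,445,230,4)[:, :]
c2=up(195,225,260,290,5)
cv2.imwrite('pics/c1.png',cv2.resize(c1,(760,680))[:600]);
c=np.zeros((590,800,3),np.uint8)
w=cv2.resize(im[65:225,255:440,::-1],None,fx=3.2,fy=3.2,interpolation=cv2.INTER_CUBIC);c[:w.shape[0],:w.shape[1]]=w
w=cv2.resize(im[230:282,200:260,::-1],None,fx=3.3,fy=3.3,interpolation=cv2.INTER_CUBIC);c[:w.shape[0],600:600+w.shape[1]]=w
cv2.imwrite('pics/c1.png',c)
for n,u,v,z in[('wedge thin',245,241,4),('wedge thick',209,273,24),('pebble',211,204,13),('pot',501,207,100),('carv',492,184,60),('offcut',491,255,30),('post hinge',420,106,300),('post2',277,84,300),('wing out',320,212,250),('wing hinge',412,130,250),('yellow',257,322,10)]:print(n,ray(b,u,v,z))
# wedge contour
hsv=cv2.cvtColor(im,cv2.COLOR_RGB2HSV)
print(hsv[257,227],hsv[250,235],hsv[257,200],hsv[280,235])
```

```text
wedge thin [490.7 292.3   4. ]
wedge thick [409.9 383.9  24. ]
pebble [590.5 378.2  13. ]
pot [ 553.  -347.3  100. ]
carv [ 614.7 -342.7   60. ]
offcut [ 436.3 -343.5   30. ]
post hinge [ 742.5 -119.1  300. ]
post2 [796.4 164.5 300. ]
wing out [541.3  86.7 250. ]
wing hinge [ 708.  -111.1  250. ]
yellow [278.1 264.3  10. ]
[ 19 124 199] [ 17 129 191] [ 16 152 139] [ 15 149 137]
```

View pics/c1.png

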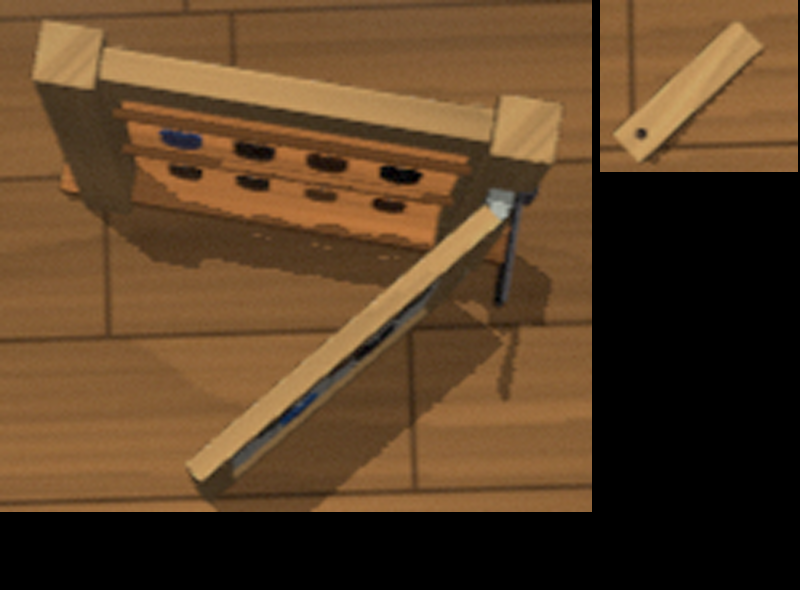

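The crop confirms the plain wooden wedge, with its hole at the lower-left thick end. Next I work out the stand frame.

```bash
cat >> h.py <<'E'
def c2p(x,y):return 255+x/3.2-.35,65+y/3.2-.35
def to_tool(dw,R=None):
    R=np.array(manip.get_state()['eef_rot']) if R is None else R
    return R.T@np.array(dw,float)/10
E
python3 - <<'E'
from h import *
import pickle
np.set_printoptions(precision=3,suppress=True)
a,b=pickle.load(open('s0.pkl','rb'))
P1=ray(b,*c2p(527,129),300);P2=ray(b,*c2p(69.5,55),300)
d=(P2-P1);print('posts',P1,P2,np.linalg.norm(d));ys=d/np.linalg.norm(d);xs=np.array([ys[1],-ys[0],0])
O=ray(b,*c2p(194,463),250);H=ray(b,*c2p(492,212),250)
w=(H-O)/np.linalg.norm(H-O);h1=O+270*w
print('O',O,'vislen',np.linalg.norm(H-O),'hinge',h1,'in stand axes rel post',(h1-P1)@xs,(h1-P1)@ys)
print('xs',xs,'ys',ys,'ang',np.degrees(np.arctan2(-w@-xs*1,-w@ys)))
h2=P1-34*xs+((h1-P1)@ys)*ys;print('hinge via post',h2)
print('open190',h2-190*xs)
print('scene proj check',proj(a,[*h2[:2],250]),proj(a,O),proj(a,P1),proj(a,P2))
# wedge corners
m=cv2.inRange(cv2.cvtColor(b['img'],cv2.COLOR_RGB2HSV),(10,60,170),(28,160,255));m[:232]=0;m[282:]=0;m[:,:200]=0;m[:,258:]=0
c=max(cv2.findContours(m,0,1)[0],key=cv2.contourArea);r=cv2.minAreaRect(c);print(r,[ray(b,*p,12)[:2] for p in cv2.boxPoints(r)])
E
```

```text
posts [ 744.636 -117.833  300.   ] [800.821 165.639 300.   ] 288.9865834289481
O [547.203  96.385 250.   ] vislen 255.49693122348228 hinge [ 715.371 -114.848  250.   ] in stand axes rel post -29.286709783106666 -2.761723736816596
xs [ 0.981 -0.194  0.   ] ys [0.194 0.981 0.   ] ang 49.73520549802418
hinge via post [ 710.748 -113.932  300.   ]
open190 [524.373 -76.991 300.   ]
scene proj check [251.229 252.818] [334.725 177.77 ] [249.268 249.175] [415.856 240.987]
((225.97073364257812, 256.93658447265625), (11.396533966064453, 51.1960563659668), 46.789913177490234) [array([416.74 , 401.772]), array([505.899, 301.677]), array([483.502, 281.612]), array([394.462, 381.646])]
```

```bash
T='[0,0,0]'; python3 -m handwheel '{"translation":[[-2,-1.3,0],[-3.4,-2.25,0],[-3.8,-2.5,0],[-3.8,-2.5,0],[-3.8,-2.5,0],[-3.8,-2.5,0],[-3.8,-2.5,0],[-3.8,-2.5,0]],"turn":[[0,0,0],[0,0,0],[0,0,0],[0,0,0],[0,0,0],[0,0,0],[0,0,0],[0,0,0]]}' 0 60
python3 -m handwheel '{"translation":[[-3.8,-2.5,0],[-3.8,-2.5,0],[-3.8,-2.5,0],[-3.8,-2.5,0],[-3.8,-2.5,0],[-3,-2,1.2],[-1.9,-1.25,1.2],[0,0,1.6]],"turn":[[0,0,0],[0,0,0],[0,0,0],[0,0,0],[0,0,0],[0,0,0],[0,0,0],[0,0,0]]}'
```

```text
clock: 1.1
position: [430.8, 329.7, 231.3]
eef_rot: [[-0.933, 0.36, -0.0], [0.36, 0.933, -0.0], [0.0, -0.0, -1.0]]
force: [0.2, 0.8, 0.0]
finger_gap: -0.1
clock: 2.1
position: [597.1, 96.3, 191.0]
eef_rot: [[-0.932, 0.363, 0.001], [0.363, 0.932, -0.001], [-0.001, -0.0, -1.0]]
force: [-0.2, 0.7, 0.9]
finger_gap: -0.1
```

```bash
python3 -m handwheel '{"translation":[[0.47,-0.88,0],[0.47,-0.88,0],[0.6,-1.24,0],[0.6,-1.24,0],[0.6,-1.24,0],[0.6,-1.24,0],[0.6,-1.24,0],[0.6,-1.24,0]],"turn":[[0,0,0],[0,0,0],[0,0,0],[0,0,0],[0,0,0],[0,0,0],[0,0,0],[0,0,0]]}'
python3 -m handwheel '{"translation":[[0.14,-0.95,0],[0.14,-0.95,0],[0.14,-0.95,0],[0.14,-0.95,0],[0.14,-0.95,0],[0.14,-0.95,0],[0,-0.5,0],[0,-0.3,0]],"turn":[[0,0,0],[0,0,0],[0,0,0],[0,0,0],[0,0,0],[0,0,0],[0,0,0],[0,0,0]]}'
python3 - <<'E'
from h import *
import pickle
pickle.dump((snap('scene'),snap('top','top1.png')),open('s1.pkl','wb'))
E
```

```text
clock: 3.1
position: [520.4, 29.4, 191.3]
eef_rot: [[-0.933, 0.359, -0.0], [0.359, 0.933, -0.0], [-0.0, -0.0, -1.0]]
force: [0.7, 0.6, 0.4]
finger_gap: 0.1
clock: 4.1
position: [492.0, -20.9, 193.3]
eef_rot: [[-0.936, 0.353, 0.005], [0.353, 0.936, 0.008], [-0.002, 0.009, -1.0]]
force: [4.8, 32.2, 10.4]
finger_gap: 0.1
```

View pics/top1.png

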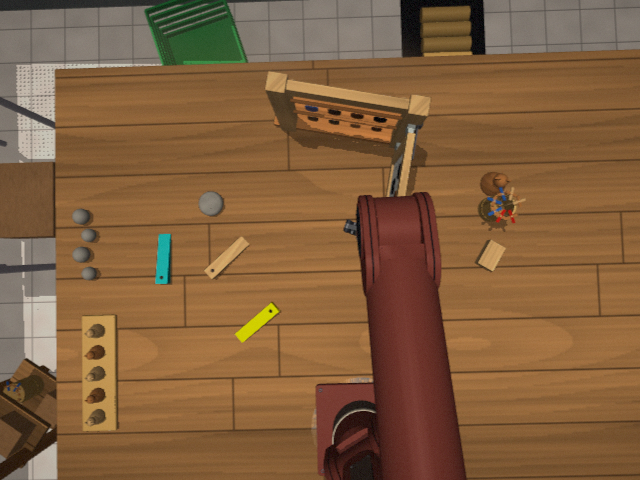

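```bash
python3 -m handwheel '{"translation":[[0,0.5,0],[0,1.5,0],[0,2,0],[0,2,0],[2,3,0],[3,4.2,0],[3,4.2,0],[3,4.2,0]],"turn":[[0,0,0],[0,0,0],[0,0,0],[0,0,0],[0,0,0],[0,0,0],[0,0,0],[0,0,0]]}'
python3 -m handwheel '{"translation":[[3,4.2,0],[3,4.2,0],[2.5,3.5,1],[0,0,2],[0,0,2],[0,0,0],[0,0,0],[0,0,0]],"turn":[[0,0,0],[0,0,0],[0,0,0],[0,0,9.2],[0,0,9.2],[0,0,9.2],[0,0,0],[0,0,0]]}' 70
python3 - <<'E'
from h import *
import pickle
a,b,w=snap('scene'),snap('top','top2.png'),snap('wrist','wr2.png')
pickle.dump((a,b,w),open('s2.pkl','wb'))
k=cv2.resize(b['img'][65:245,370:440,::-1],None,fx=3.3,fy=3.3,interpolation=cv2.INTER_CUBIC)
c=np.zeros((594,800,3),np.uint8);c[:k.shape[0],:k.shape[1]]=k
k2=cv2.resize(w['img'][:,:,::-1],(560,420));c[:420,240:800]=k2
cv2.imwrite('pics/c2.png',c)
E
```

```text
clock: 5.2
position: [464.0, 216.0, 191.1]
eef_rot: [[-0.934, 0.358, -0.0], [0.358, 0.934, -0.0], [0.0, -0.0, -1.0]]
force: [1.3, -0.3, 0.4]
finger_gap: 0.1
clock: 6.2
position: [427.9, 355.6, 141.4]
eef_rot: [[-0.664, 0.748, 0.0], [0.748, 0.664, 0.0], [0.0, 0.0, -1.0]]
force: [0.6, 0.0, 0.4]
finger_gap: 60.2
```

View pics/c2.png

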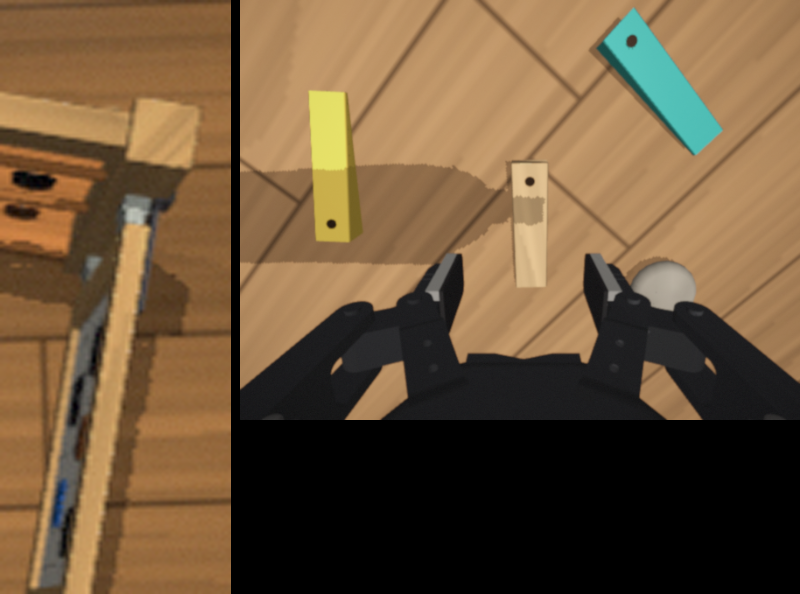

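Run:
```python
from h import *
import pickle
np.set_printoptions(precision=2,suppress=True)
a,b,w=pickle.load(open('s2.pkl','rb'))
f=lambda x,y:((x-240)*640/560,y*480/420)
g=lambda x,y:(370+x/3.3-.35,65+y/3.3-.35)
A=ray(w,*f(512,162),24);B=ray(w,*f(548,162),24);C=ray(w,*f(516,288),4);D=ray(w,*f(546,288),4)
print(A,B,C,D,np.linalg.norm(A-B),np.linalg.norm(C-D))
k=(A+B)/2;t=(C+D)/2;d=(t-k)[:2];L=np.linalg.norm(d);d/=L;print('thick',k,'thin',t,L,d,np.degrees(np.arctan2(d[1],d[0])))
gp=k[:2]+30*d;st=manip.get_state();R=np.array(st['eef_rot']);p=np.array(st['position'])
print('grasp',gp,'tool delta',to_tool([*(gp-p[:2]),-(p[2]-4)]))
y=R[:2,1];print('jaw-axis angle err',np.degrees(np.arcsin(y@d)))
H=ray(b,*g(134,230),250);O=ray(b,*g(90,520),250)
wd=(O-H)[:2];wd/=np.linalg.norm(wd);ys=np.array([.194,.981]);xs=np.array([.981,-.194])
print('H',H,'O',O,'wing dir',wd,'ang',np.degrees(np.arctan2(-wd@xs,wd@ys)))
print(b['img'][240:262,385:410].mean(2).astype(int)[::3])
```

```text
[396.6  375.66  24.  ] [419.43 395.89  24.  ] [486.08 277.84   4.  ] [509.28 298.39   4.  ] 30.508298801824797 30.998409739902193
thick [408.01 385.78  24.  ] thin [497.68 288.12   4.  ] 132.5836642216697 [ 0.68 -0.74] -47.44201633689575
grasp [428.3  363.68] tool delta [ 0.61  0.57 13.75]
jaw-axis angle err 1.073097803411525
H [ 698.92 -107.13  250.  ] O [515.28 -72.95 250.  ] wing dir [-0.98  0.18] ang 90.64371919995233
[[ 94  93  92  82  54 123 151 149 152 152 152 159 136  94  68  66  65  68
   67  84 101 101 105 109 108]
 [ 60  62  59  59  85 129 150 152 153 153 157 162 123  67  69  69  68  70
   85 104 104 102 102 105 103]
 [ 64  64  63  56 123 153 150 152 152 156 156 139  96  71  76  72  73  71
   75  98 109 108 105 109 107]
 [ 64  59  61  85 129 151 150 152 153 155 163 125  74  72  74  77  75  72
   97 110 112 109 114 113 111]
 [ 59  64  63 123 151 150 149 153 154 159 140 101  74  72  72  68  71  93
  106 107 105 106 109 108 109]
 [ 61  58  55  60  94 113 141 151 153 157 119  63  66  66  67  64  66  86
   99 101 100  97 100  97 100]
 [ 71  69  71  72  71  71  71  68  72  68  72  71  69  72  71  71  92 108
  107 107 107 107 106 108 109]
 [ 84  77  77  73  73  73  76  72  74  71  72  73  73  75  79  78  98 114
  109 110 107 110 111 107 109]]
```

```bash
python3 -m handwheel '{"translation":[[0.3,0.3,2],[0.3,0.3,2.4],[0,0,2.4],[0,0,2.4],[0,0,2.2],[0,0,1.5],[0,0,0.9],[0,0,0]],"turn":[[0,0,0],[0,0,0],[0,0,0],[0,0,0],[0,0,0],[0,0,0],[0,0,0],[0,0,0]]}' 70 60
python3 -m handwheel '{"translation":[[0,0,0],[0,0,0],[0,0,0],[0,0,0],[0,0,0],[0,0,0],[0,0,0],[0,0,0]],"turn":[[0,0,0],[0,0,0],[0,0,0],[0,0,0],[0,0,0],[0,0,0],[0,0,0],[0,0,0]]}' 0 60
```

```text
clock: 7.35
position: [428.5, 363.4, 3.1]
eef_rot: [[-0.661, 0.75, -0.0], [0.75, 0.661, -0.0], [-0.0, -0.001, -1.0]]
force: [0.1, 1.2, -0.2]
finger_gap: 60.2
clock: 8.35
position: [429.2, 364.2, 4.4]
eef_rot: [[-0.661, 0.75, 0.001], [0.75, 0.661, 0.001], [0.0, 0.002, -1.0]]
force: [0.2, -0.8, 7.0]
finger_gap: 30.7
```

```bash
python3 -m handwheel '{"translation":[[0,0,-1],[0,0,-2],[0,0,-1],[0,0,0],[0,0,0],[0,0,0],[0,0,0],[0,0,0]],"turn":[[0,0,0],[0,0,0],[0,0,10.4],[0,0,10.4],[0,0,10.5],[0,0,10.5],[0,0,10.4],[0,0,0]]}'
python3 -m handwheel '{"translation":[[-2.5,1.5,0],[-4,2.44,0],[-4.5,2.75,0],[-4.5,2.75,0],[-4.5,2.75,0],[-4,2.44,0],[-2.5,1.5,0],[-1.5,1,0]],"turn":[[0,0,0],[0,0,0],[0,0,0],[0,0,0],[0,0,0],[0,0,0],[0,0,0],[0,0,0]]}'
python3 - <<'E'
from h import *
import pickle
a,b,w=snap('scene'),snap('top'),snap('wrist')
pickle.dump((a,b,w),open('s3.pkl','wb'))
c=np.zeros((600,800,3),np.uint8)
c[:360,:480]=cv2.resize(w['img'][:,:,::-1],(480,360))
k=cv2.resize(b['img'][65:245,350:440,::-1],None,fx=3.3,fy=3.3);c[:594,490:490+k.shape[1]]=k
k=cv2.resize(a['img'][150:310,200:400,::-1],None,fx=1.5,fy=1.5);c[360:600,:300]=k
cv2.imwrite('pics/c3.png',c)
E
```

```text
clock: 9.35
position: [428.4, 363.6, 43.7]
eef_rot: [[0.186, 0.982, 0.0], [0.982, -0.186, 0.0], [0.0, 0.0, -1.0]]
force: [0.3, 0.6, -1.3]
finger_gap: 30.0
clock: 10.35
position: [544.7, 54.4, 43.7]
eef_rot: [[0.185, 0.983, 0.0], [0.983, -0.185, -0.0], [-0.0, 0.0, -1.0]]
force: [0.1, 0.7, -1.7]
finger_gap: 30.0
```

View pics/c3.png

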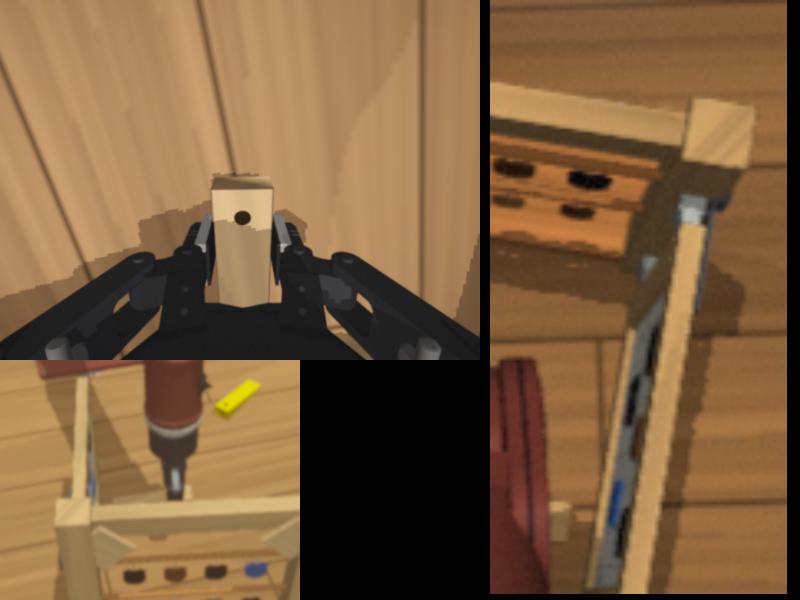

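```bash
python3 - <<'E'
from h import *
import pickle
np.set_printoptions(precision=1,suppress=True)
a,b,w=pickle.load(open('s3.pkl','rb'))
P=ray(b,350+80/3.3,65+522/3.3,43);p=np.array(manip.get_state()['position']);h=np.array([711,-110,0])
ys=np.array([.187,.982,0]);xs=np.array([.982,-.187,0])
for q in(P,p):print(q,(q-h)@xs,(q-h)@ys)
E
python3 -m handwheel '{"translation":[[0,0,0.7],[0,0,0.9],[0,0,0.9],[0,0,0.7],[0,0,0.4],[0,0,0.2],[0,0,0.05],[0,0,0]],"turn":[[0,0,0],[0,0,0],[0,0,0],[0,0,0],[0,0,0],[0,0,0],[0,0,0],[0,0,0]]}'
```

```text
[525.8 -46.4  43. ] -193.75325175911104 27.85629524763945
[544.4  55.7  43.5] -194.61220043437575 131.54832083880584
clock: 11.5
position: [544.4, 56.4, 5.0]
eef_rot: [[0.188, 0.982, 0.0], [0.982, -0.188, 0.0], [0.0, 0.0, -1.0]]
force: [-0.7, -0.8, -1.1]
finger_gap: 30.3
```

```bash
python3 -m handwheel '{"translation":[[0,0,0.03],[0,0,0.03],[-0.5,0,0],[-0.7,0,0],[-0.7,0,0],[-0.5,0,0],[-0.4,0,0],[0,0,0]],"turn":[[0,0,0],[0,0,0],[0,0,0],[0,0,0],[0,0,0],[0,0,0],[0,0,0],[0,0,0]]}'
python3 -m handwheel '{"translation":[[-0.1,0,0],[-0.1,0,0],[-0.1,0,0],[-0.1,0,0],[-0.1,0,0],[0,0,0],[0,0,0],[0,0,0]],"turn":[[0,0,0],[0,0,0],[0,0,0],[0,0,0],[0,0,0],[0,0,0],[0,0,0],[0,0,0]]}'
```

```text
clock: 12.5
position: [539.1, 28.1, 4.4]
eef_rot: [[0.188, 0.982, 0.0], [0.982, -0.188, -0.0], [-0.0, 0.0, -1.0]]
force: [0.3, -1.8, 5.4]
finger_gap: 30.5
clock: 13.5
position: [538.3, 24.4, 4.4]
eef_rot: [[0.187, 0.982, 0.0], [0.982, -0.187, 0.0], [0.0, 0.0, -1.0]]
force: [0.0, 2.8, 4.6]
finger_gap: 30.6
```

```bash
for i in 1; do python3 -m handwheel '{"translation":[[-0.1,0,0],[-0.1,0,0],[-0.1,0,0],[-0.1,0,0],[-0.1,0,0],[-0.1,0,0],[0,0,0],[0,0,0]],"turn":[[0,0,0],[0,0,0],[0,0,0],[0,0,0],[0,0,0],[0,0,0],[0,0,0],[0,0,0]]}'; done
python3 -m handwheel '{"translation":[[-0.1,0,0],[-0.1,0,0],[-0.1,0,0],[-0.1,0,0],[-0.1,0,0],[-0.1,0,0],[0,0,0],[0,0,0]],"turn":[[0,0,0],[0,0,0],[0,0,0],[0,0,0],[0,0,0],[0,0,0],[0,0,0],[0,0,0]]}'
```

```text
clock: 14.5
position: [537.2, 18.5, 4.4]
eef_rot: [[0.187, 0.982, 0.0], [0.982, -0.187, 0.0], [0.0, 0.0, -1.0]]
force: [0.8, 1.4, 4.5]
finger_gap: 30.8
clock: 15.5
position: [536.1, 12.6, 4.4]
eef_rot: [[0.187, 0.982, 0.0], [0.982, -0.187, 0.0], [0.0, 0.0, -1.0]]
force: [0.3, 2.7, 5.7]
finger_gap: 30.4
```

```bash
python3 -m handwheel '{"translation":[[-0.1,0,0],[-0.1,0,0],[-0.1,0,0],[-0.1,0,0],[-0.1,0,0],[-0.1,0,0],[0,0,0],[0,0,0]],"turn":[[0,0,0],[0,0,0],[0,0,0],[0,0,0],[0,0,0],[0,0,0],[0,0,0],[0,0,0]]}'
python3 -m handwheel '{"translation":[[-0.1,0,0],[-0.1,0,0],[-0.1,0,0],[-0.1,0,0],[-0.1,0,0],[0,0,0],[0,0,0],[0,0,0]],"turn":[[0,0,0],[0,0,0],[0,0,0],[0,0,0],[0,0,0],[0,0,0],[0,0,0],[0,0,0]]}'
```

```text
clock: 16.5
position: [534.9, 6.7, 4.4]
eef_rot: [[0.187, 0.982, 0.0], [0.982, -0.187, 0.0], [0.0, 0.0, -1.0]]
force: [0.2, 3.3, 5.9]
finger_gap: 30.6
clock: 17.5
position: [534.0, 1.8, 4.4]
eef_rot: [[0.187, 0.982, 0.0], [0.982, -0.187, 0.0], [0.0, 0.0, -1.0]]
force: [0.6, 2.8, 5.5]
finger_gap: 30.8
```

```bash
python3 -m handwheel '{"translation":[[-0.1,0,0],[-0.1,0,0],[-0.1,0,0],[-0.1,0,0],[-0.1,0,0],[0,0,0],[0,0,0],[0,0,0]],"turn":[[0,0,0],[0,0,0],[0,0,0],[0,0,0],[0,0,0],[0,0,0],[0,0,0],[0,0,0]]}'
python3 -m handwheel '{"translation":[[-0.1,0,0],[-0.1,0,0],[-0.1,0,0],[-0.1,0,0],[0,0,0],[0,0,0],[0,0,0],[0,0,0]],"turn":[[0,0,0],[0,0,0],[0,0,0],[0,0,0],[0,0,0],[0,0,0],[0,0,0],[0,0,0]]}'
```

```text
clock: 18.5
position: [533.1, -3.1, 4.4]
eef_rot: [[0.187, 0.982, 0.0], [0.982, -0.187, 0.0], [0.0, 0.0, -1.0]]
force: [0.2, 2.4, 5.4]
finger_gap: 30.9
clock: 19.5
position: [532.4, -7.1, 4.4]
eef_rot: [[0.187, 0.982, 0.0], [0.982, -0.187, 0.0], [0.0, 0.0, -1.0]]
force: [0.6, 2.2, 5.1]
finger_gap: 30.6
```

```bash
python3 -m handwheel '{"translation":[[-0.1,0,0],[-0.1,0,0],[-0.1,0,0],[-0.1,0,0],[0,0,0],[0,0,0],[0,0,0],[0,0,0]],"turn":[[0,0,0],[0,0,0],[0,0,0],[0,0,0],[0,0,0],[0,0,0],[0,0,0],[0,0,0]]}'
python3 -m handwheel '{"translation":[[-0.1,0,0],[-0.1,0,0],[-0.1,0,0],[-0.1,0,0],[0,0,0],[0,0,0],[0,0,0],[0,0,0]],"turn":[[0,0,0],[0,0,0],[0,0,0],[0,0,0],[0,0,0],[0,0,0],[0,0,0],[0,0,0]]}'
```

```text
clock: 20.5
position: [531.6, -11.0, 4.4]
eef_rot: [[0.187, 0.982, 0.0], [0.982, -0.187, 0.0], [0.0, 0.0, -1.0]]
force: [0.4, 1.9, 5.6]
finger_gap: 30.9
clock: 21.5
position: [531.1, -13.6, 4.4]
eef_rot: [[0.186, 0.982, 0.001], [0.982, -0.186, 0.002], [0.002, 0.0, -1.0]]
force: [1.2, 6.7, 5.2]
finger_gap: 30.7
```

```bash
python3 -m handwheel '{"translation":[[-0.1,0,0],[-0.1,0,0],[-0.1,0,0],[0,0,0],[0,0,0],[0,0,0],[0,0,0],[0,0,0]],"turn":[[0,0,0],[0,0,0],[0,0,0],[0,0,0],[0,0,0],[0,0,0],[0,0,0],[0,0,0]]}'
```

```text
clock: 22.5
position: [530.8, -14.8, 4.4]
eef_rot: [[0.185, 0.983, 0.001], [0.983, -0.185, 0.003], [0.003, 0.0, -1.0]]
force: [2.0, 12.5, 3.3]
finger_gap: 30.9
```

```bash
python3 -m handwheel '{"translation":[[-0.1,0,0],[-0.1,0,0],[-0.05,0,0],[0,0,0],[0,0,0],[0,0,0],[0,0,0],[0,0,0]],"turn":[[0,0,0],[0,0,0],[0,0,0],[0,0,0],[0,0,0],[0,0,0],[0,0,0],[0,0,0]]}'
python3 - <<'E'
from h import *
for i in range(3): snap('wrist'); s=manip.get_state();print(s['force'],s['position'])
E
```

```text
clock: 23.5
position: [530.5, -15.8, 4.4]
eef_rot: [[0.184, 0.983, 0.001], [0.983, -0.184, 0.005], [0.005, 0.0, -1.0]]
force: [3.8, 16.9, 1.7]
finger_gap: 30.5
[ 2.4496084  16.78121009  1.43177997] [530.57679163 -15.74286339   4.42778954]
[ 3.47730989 16.20313498  3.65833199] [530.54916549 -15.77521533   4.42116627]
[ 2.83690885 16.7705351   3.08262888] [530.5521072  -15.72909049   4.43454803]
```

```bash
python3 -m handwheel '{"translation":[[0.1,0,0],[0.1,0,0],[0.1,0,0],[0.1,0,0],[0.1,0,0],[0,0,0],[0,0,0],[0,0,0]],"turn":[[0,0,0],[0,0,0],[0,0,0],[0,0,0],[0,0,0],[0,0,0],[0,0,0],[0,0,0]]}'
```

```text
clock: 24.65
position: [530.6, -15.6, 4.4]
eef_rot: [[0.187, 0.982, 0.0], [0.982, -0.187, -0.0], [0.0, 0.0, -1.0]]
force: [-0.1, 2.6, 5.1]
finger_gap: 30.6
```

```bash
python3 -m handwheel '{"translation":[[0,0,-0.05],[0,0,0],[0,0,0],[0,0,0],[1,0,-0.1],[1.5,0,-0.2],[2,0,-0.2],[2,0,0]],"turn":[[0,0,0],[0,0,0],[0,0,0],[0,0,0],[0,0,0],[0,0,0],[0,0,0],[0,0,0]]}' 55
python3 -m handwheel '{"translation":[[0,0,0],[0,0,0],[0,0,0],[0,0,0],[0,0,0],[0,0,0],[0,0,0],[0,0,0]],"turn":[[0,0,0],[0,0,0],[0,0,0],[0,0,0],[0,0,0],[0,0,0],[0,0,0],[0,0,0]]}' 0
python3 - <<'E'
from h import *
import pickle
a,b,w=snap('scene'),snap('top'),snap('wrist')
pickle.dump((a,b,w),open('s4.pkl','wb'))
c=np.zeros((600,800,3),np.uint8)
c[:360,:480]=cv2.resize(w['img'][:,:,::-1],(480,360))
k=cv2.resize(b['img'][65:245,350:440,::-1],None,fx=3.3,fy=3.3);c[:594,490:490+k.shape[1]]=k
k=cv2.resize(a['img'][150:310,200:400,::-1],None,fx=1.5,fy=1.5);c[360:600,:300]=k
cv2.imwrite('pics/c4.png',c)
E
```

```text
clock: 25.65
position: [543.1, 50.0, 10.0]
eef_rot: [[0.187, 0.982, 0.0], [0.982, -0.187, 0.0], [0.0, 0.0, -1.0]]
force: [-0.4, 1.4, -0.3]
finger_gap: 47.0
clock: 26.65
position: [542.6, 48.0, 9.7]
eef_rot: [[0.188, 0.982, -0.0], [0.982, -0.188, -0.0], [-0.0, -0.0, -1.0]]
force: [-0.0, 0.0, 0.6]
finger_gap: 0.2
```

View pics/c4.png

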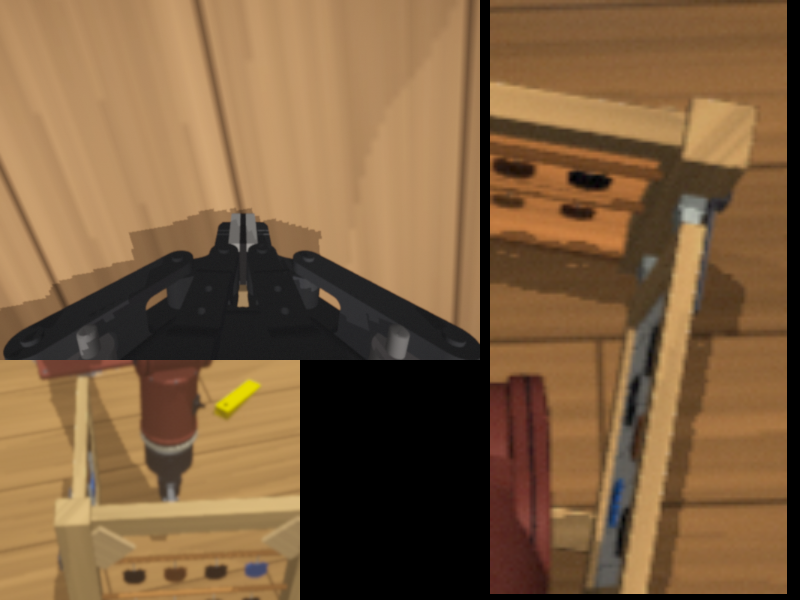

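```bash
python3 -m handwheel '{"translation":[[-0.4,0,0],[-0.5,0,0],[-0.5,0,0],[-0.3,0,0],[-0.1,0,0],[-0.1,0,0],[0,0,0],[0,0,0]],"turn":[[0,0,0],[0,0,0],[0,0,0],[0,0,0],[0,0,0],[0,0,0],[0,0,0],[0,0,0]]}'
python3 -m handwheel '{"translation":[[-0.1,0,0],[-0.1,0,0],[-0.1,0,0],[-0.1,0,0],[-0.1,0,0],[0,0,0],[0,0,0],[0,0,0]],"turn":[[0,0,0],[0,0,0],[0,0,0],[0,0,0],[0,0,0],[0,0,0],[0,0,0],[0,0,0]]}'
```

```text
clock: 27.8
position: [539.1, 29.5, 9.7]
eef_rot: [[0.187, 0.982, -0.0], [0.982, -0.187, -0.0], [-0.0, -0.0, -1.0]]
force: [0.2, -0.1, -0.8]
finger_gap: -0.1
clock: 28.8
position: [538.3, 25.2, 9.8]
eef_rot: [[0.187, 0.982, 0.0], [0.982, -0.187, 0.001], [0.001, 0.0, -1.0]]
force: [2.0, 5.0, -1.3]
finger_gap: 0.1
```

```bash
python3 -m handwheel '{"translation":[[-0.1,0,0],[-0.1,0,0],[-0.1,0,0],[0,0,0],[0,0,0],[0,0,0],[0,0,0],[0,0,0]],"turn":[[0,0,0],[0,0,0],[0,0,0],[0,0,0],[0,0,0],[0,0,0],[0,0,0],[0,0,0]]}'
```

```text
clock: 29.8
position: [538.3, 24.9, 9.9]
eef_rot: [[0.185, 0.983, 0.001], [0.983, -0.185, 0.003], [0.003, 0.001, -1.0]]
force: [2.7, 13.8, -2.7]
finger_gap: 0.5
```

```bash
python3 -m handwheel '{"translation":[[0.5,0,0],[1,0,0],[2,0,0],[3,0,0],[3,0,0],[3,0,-1],[2,0,-2],[1,0,-2]],"turn":[[0,0,0],[0,0,0],[0,0,0],[0,0,0],[0,0,0],[0,0,0],[0,0,0],[0,0,0]]}'
python3 -m handwheel '{"translation":[[4,-1,-2],[4,-1,-2],[4,-1,-2],[4,-1,-2],[3,-1,0],[1,0,0],[0,0,0],[0,0,0]],"turn":[[0,0,0],[0,0,0],[0,0,0],[0,0,0],[0,0,0],[0,0,0],[0,0,0],[0,0,0]]}'
python3 - <<'E'
from h import *
import pickle
a,b=snap('scene'),snap('top')
pickle.dump((a,b),open('s5.pkl','wb'))
c=np.zeros((600,800,3),np.uint8)
c[:,:500]=cv2.resize(b['img'][65:285,345:528,::-1],(500,600),interpolation=cv2.INTER_CUBIC)
c[:225,500:800]=cv2.resize(b['img'][:,:,::-1],(300,225))
c[230:455,500:800]=cv2.resize(a['img'][:,:,::-1],(300,225))
cv2.imwrite('pics/c5.png',c)
E
```

```text
clock: 30.8
position: [566.5, 176.4, 60.0]
eef_rot: [[0.185, 0.983, -0.0], [0.983, -0.185, -0.0], [-0.0, -0.0, -1.0]]
force: [0.7, -0.8, 0.3]
finger_gap: -0.1
clock: 31.8
position: [555.7, 377.8, 139.5]
eef_rot: [[0.19, 0.982, -0.0], [0.982, -0.19, -0.001], [-0.001, 0.0, -1.0]]
force: [0.5, 0.4, 0.0]
finger_gap: 0.2
```

View pics/c5.png

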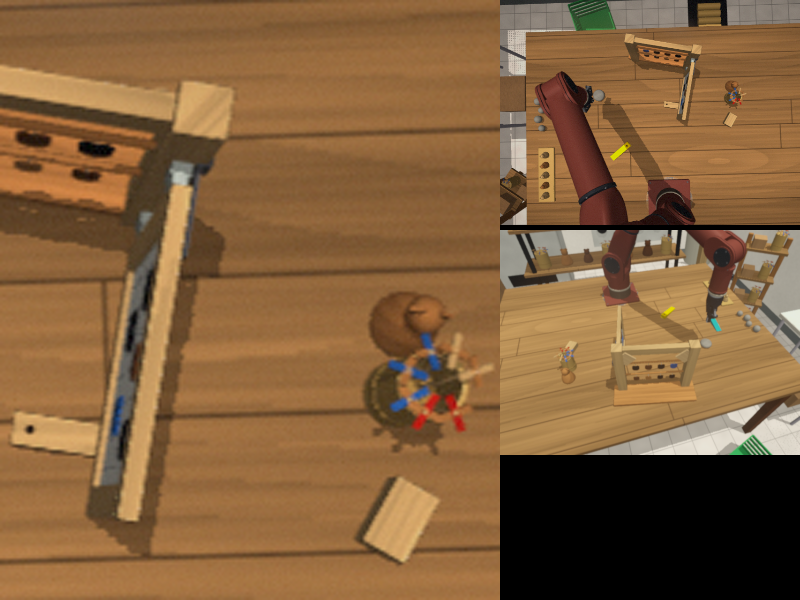

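Run:
```python
from h import *
import pickle
b0=pickle.load(open('s2.pkl','rb'))[1]['img'].astype(int);b1=pickle.load(open('s5.pkl','rb'))[1]['img'].astype(int)
r=(slice(130,215),slice(395,425));g=(slice(165,275),slice(470,530))
for q in(r,g):print(np.abs(b0[q]-b1[q]).mean(),np.abs(b0[q]-np.roll(b1[q],1,1)).mean())
manip.hand_in()
```

```text
3.2386928104575166 11.846797385620915
2.991868686868687 6.290151515151515
the job is handed in; nothing more can be done
```

I swung the wing fully open onto its stop, drove the wooden wedge under its outer half, and handed the job in at about 32 s. There is no verdict from the judge.

- **Wing:** I pushed it against the stop with about 32 N at the fingertips. In the image it measured about 90.6°, which is 90° within the accuracy of the view.
- **Wedge:** I slid it in flat, thin end first, from the inner side about 195 mm out from the hinge. It bit, and I pushed until the wrist read about 17 N, including about 2 N of table drag. After letting go, I pushed on its thick end from behind. It took 13.8 N with only about 0.3 mm of movement, so it is jammed within the 12 to 18 N band.
- **Last picture:** The wing was against its stop, with no visible shift from before the wedge went in. The wedge was square under it, and the pot, carving and offcut had not moved. The pebble was not compared by measurement, but the arm never went near it at table height. The robot was touching nothing.

No check failed or disagreed.

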